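# Clear the saw offcuts into the scrap tin and bin

## Robot

A 7-joint arm with a two-finger parallel gripper is mounted at the origin on the work surface. World frame = base frame: x ahead of the robot, y to its left, z up, the work surface at z = 0. Lengths are in m, angles in rad, forces in N, time in s.
With the tool pointing down it reaches from about 0.425 to 0.875 m from the base axis. Payload 9.9 kg.
Tool frame: the origin (TCP) lies midway between the tips of the shut fingers; the grasp point (between the pads) lies 19 mm behind it; x points along the fingers, y is the direction in which the jaws open and shut, and the axes are right-handed (so a half turn about x gives the same grasp; the last joint's range is limited). The gripper opens to 85 mm and grips with 20 to 120 N. Pads are 22 mm wide; open, the fingers measure 114 mm over their backs; the gripper's body (76 mm by 85 mm) begins 54 mm behind the grasp point. The pads swing forward as they close: fully open they stand 13 mm farther back than shut.
Start: joints at [-1.417, 0.576, 0.025, 1.437, -0.015, 1.129, -0.057], TCP at [0.159, 0.656, 0.231] pointing down, gripper open.
Joint ranges: [-2.76, 2.76], [-0.34, 2.15], [-1.52, 1.57], [0.19, 2.46], [-1.09, 4.23], [0.17, 1.99], [-2.82, 2.82]. Speed limits (rad/s): [2.22, 2.22, 3.01, 3.01, 3.14, 3.14, 3.14].

## Interface

Orientations are given as a 3x3 rotation matrix whose columns are the frame's x, y, z axes.
In Python, from workcell import get_obs, read_camera, calibration, arm gives the robot as it stands.
- The arm moves only by the shell command python3 -m handwheel 'ROWS' [FORCE]. ROWS is JSON, a list of rows, each a list of 5 numbers: the closure, from 0 (fully open) to 1 (shut), then the shift along the world's x, y, z in cm, then the turn about the world's z in degrees. A call has 1 to 10 rows; each row shifts and turns the commanded pose from where the row before left it; what a row does not reach is not made up. A row lasts 1/10 s, in which the tool goes at most 50 mm and 8.59 degrees, less where a joint would pass 70% of its speed; a pose out of reach is approached as far as the arm can. A call is refused whole if a number of a shift passes 5 or a number of a turn 8.59, either way. A call with a gripper value outside its range is refused whole. The fingers move at their own pace and stop on an object; FORCE is the grip in N (left out, the last holds). Time passes only in rows, so rows that do not move let the fingers close. It gives the time, the measured TCP pose, the force and the opening at its end, in the units of the state.
- get_obs(): the state, without advancing time (a new reading comes with each control period).
- read_camera(name): name is "scene" or "top"; returns the picture (420x560x3 uint8, red, green, blue); there is no depth.
- calibration(name): a dict with "intrinsics" (3x3 intrinsics, pixels), "eye" and "attitude" of the camera in the world. Camera axes: x right, y down, z forward; pixel columns grow to the right and rows downward; lengths in m; the calibration is good to about 2 mm. A picture is of the moment at which its call begins. calibration takes no time and is no camera call.
- arm.hand_in(): hands the job in, once; it reports no verdict.
The state is a dict: "time_s": time; "q": joint angles; "joint_vel": joint speeds; "joint_torque": joint torques, N m; "ee_pos": TCP position; "orientation": TCP orientation; "wrist_force": force on the tool from outside, world axes, zero at the start; "torque": the same for the moment, N m; "grip_width": finger opening in m.
Only numpy, scipy, OpenCV 4.12 (cv2) and the standard library are available. Lean on these libraries where they do the work, as an engineer would, in place of code of your own. Each camera call takes 0.05 s, during which the arm holds its last target.

## Task

Lift the loose lid off the green scrap tin by its knob and set it down gently, knob up, in the middle of the round rubber mat. Put the brass tube offcut into the open tin and the steel tube offcut into the grey bin. Leave the tin and the bin standing where they are, and do not disturb the brush, the oil bottle or the ear defenders.

Things in the scene. Friction and masses are not known exactly. Their poses are not given: they have to be found in the camera images.
- tin: Round open scrap tin of green painted steel with a brass-coloured band round its middle (for brass scrap): outside diameter 154, height 100, wall 4, inner floor 4 above the bench, inside diameter 146. Loose, 1.5 kg, stands upright. Origin: centre of its underside; z up the axis. At the start the lid lies on it.
- lid: Loose lid, about 0.3 kg: green plate, diameter 164, 5 thick; under it a steel locating disc, diameter 132, 10 high, that drops into the tin's mouth with 7 play all round; on top a black knob. Origin: centre of the disc's underside; z up through the knob. Plate top 15 above the origin. Closed, the plate rests on the rim and the origin is 10 below the rim.
- lid_knob (a point): Centre of the lid's knob head, 38 above the lid's origin. The head is a black upright cylinder of diameter 34, 26 high (25 to 51 above the lid's origin), on a stem of diameter 18; grip the head from above.
- mat: Round black rubber mat fixed to the bench, diameter 200, 4 thick, where the lid is to be set. Origin: centre of its underside.
- bin: Open grey plastic bin (for steel scrap), 140 along its x, 180 along its y, 80 high, walls and floor 5. Loose, 1 kg. Origin: centre of its underside; z up.
- brass: Brass (yellow) square tube offcut, 30 x 30 x 100, lying on the bench, about 0.27 kg. Origin: its centre, 15 above the bench at the start; x is its long axis.
- steel: Steel (silver grey) square tube offcut, 30 x 30 x 100, lying on the bench, about 0.27 kg. Origin: its centre, 15 above the bench at the start; x is its long axis.
- brush: Bystander: a flat brush with a wooden handle, 180 long, lying on the bench between the offcuts. Origin: centre of its underside; x is its length.
- oil: Bystander: a white oil bottle with a yellow label and red cap, diameter 66, 180 high, standing upright at one side. Origin: centre of its underside.
- muffs: Bystander: black ear defenders lying at one side, about 190 x 170, 70 high. Origin: on the bench between the two cups; x points from the cups to the headband.
Things that resemble listed ones, but are neither listed nor needed, are in the scene too. What is shaped like the bin but pink is not meant.

How it is judged:
By the outcome, as a careful person would: the job done as asked, in the order asked, and still so for the second after the job is handed in, with the robot touching nothing.
It also fails if it takes over 72 s, if anything falls off the work surface, if the arm or the gripper's body presses on something with over 40 N, if the wrist force passes 120 N, or if a joint passes its speed limit or range.

## Working session

There is one attempt and no reset: what is moved stays moved. The work goes in short steps, Python scripts to look and compute and a shell command to move; the robot and the scene stay as the last step left them, time stands still between calls to the robot, and variables do not carry over. Pictures are saved under pics/ and viewed, and the job is handed in when it is done.

```bash
mkdir -p pics; ls
python3 - <<'E'
from workcell import get_obs, read_camera, calibration
import cv2
for n in("scene","top"):
    im=read_camera(n); cv2.imwrite(f"pics/{n}0.png",im[:,:,::-1]); print(calibration(n))
print(get_obs())
E
```

```text
pics
{'intrinsics': array([[452.95943647,   0.        , 288.79977454],
       [  0.        , 452.95943647, 211.59082138],
       [  0.        ,   0.        ,   1.        ]]), 'eye': array([1.18767066, 0.19660838, 1.46575248]), 'attitude': array([[-1.94180594e-01,  8.46456536e-01, -4.95787484e-01],
       [ 9.80965336e-01,  1.67063892e-01, -9.89781090e-02],
       [-9.52480531e-04, -5.05569964e-01, -8.62785086e-01]])}
{'intrinsics': array([[392.48234047,   0.        , 282.92537137],
       [  0.        , 392.48234047, 218.18741579],
       [  0.        ,   0.        ,   1.        ]]), 'eye': array([0.1025685 , 0.04790455, 1.45437163]), 'attitude': array([[-0.0762586 , -0.97016032,  0.23015992],
       [-0.99707906,  0.07517988, -0.01346594],
       [-0.00423927, -0.23051453, -0.97305965]])}
{'time_s': 0.1, 'q': array([-1.4168374 ,  0.57641832,  0.02487044,  1.43777551, -0.01497547,
        1.12900041, -0.05652494]), 'joint_vel': array([-0.00107938, -0.00025317,  0.00153095,  0.00026951, -0.00025789,
       -0.00088328, -0.00102478]), 'joint_torque': array([ 6.38494006e-03, -7.67317271e+01,  2.25816250e+00, -2.86604136e+01,
        1.59318431e-02,  8.75073660e-03, -2.11958826e-05]), 'ee_pos': array([0.15890228, 0.65563981, 0.23056651]), 'orientation': array([[-2.30169332e-04,  2.35525646e-01,  9.71868107e-01],
       [-1.39806102e-03,  9.71867107e-01, -2.35525735e-01],
       [-9.99998996e-01, -1.41294172e-03,  1.05585222e-04]]), 'wrist_force': array([-0.25200481, -0.70954229, -0.37652788]), 'torque': array([-0.00079361,  0.04461775, -0.01526465]), 'grip_width': 0.08546010683073088}
```

View pics/scene0.png

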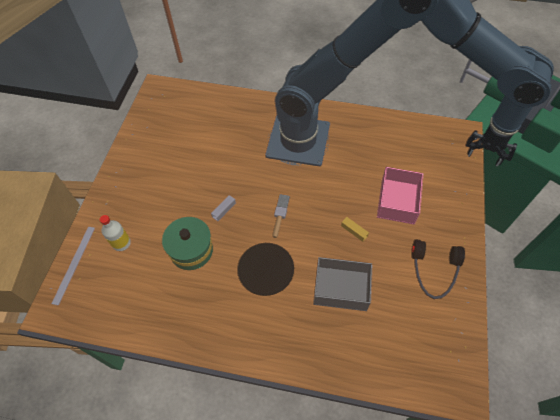

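View pics/top0.png

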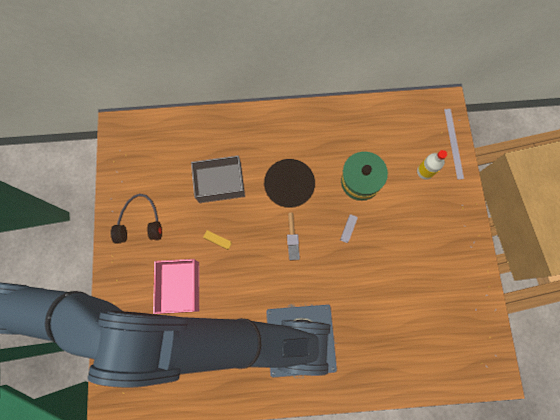

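The scene view shows the lidded tin at about (187,243), with its knob at (185,233). The steel is at (224,208), the brush at (281,215), the mat at (266,268), the brass at (355,228), the grey bin at (343,283) and the muffs around (437,270). The oil bottle is at (115,233), and the pink bin is a decoy. Next I'll take zoomed crops to measure.

```bash
cat > h.py <<'E'
import numpy as np, cv2
from workcell import get_obs, read_camera, calibration
def bp(n,uv,z):
    c=calibration(n); R=np.array(c['attitude']); 
    d=(R@np.linalg.inv(c['intrinsics'])@np.c_[np.atleast_2d(uv),np.ones(len(np.atleast_2d(uv)))].T).T
    e=c['eye']; return e+d*((z-e[2])/d[:,2])[:,None]
def pj(n,P):
    c=calibration(n); p=(np.atleast_2d(P)-c['eye'])@np.array(c['attitude']); q=p@c['intrinsics'].T; return q[:,:2]/q[:,2:]
def tri(ua,ub):
    A=[];b=[]
    for n,u in(("scene",ua),("top",ub)):
        o=calibration(n)['eye'];p=bp(n,u,0)[0];d=(p-o)/np.linalg.norm(p-o);M=np.eye(3)-np.outer(d,d);A.append(M);b.append(M@o)
    return np.linalg.lstsq(np.vstack(A),np.hstack(b),rcond=None)[0]
E
python3 - <<'E'
import cv2,numpy as np
s=cv2.imread('pics/scene0.png');t=cv2.imread('pics/top0.png')
a=cv2.resize(s[180:320,150:350],None,fx=4,fy=4,interpolation=cv2.INTER_CUBIC)
cv2.imwrite('pics/sA.png',a)
cv2.imwrite('pics/sB.png',cv2.resize(s[190:320,300:500],None,fx=4,fy=4,interpolation=cv2.INTER_CUBIC))
cv2.imwrite('pics/tA.png',cv2.resize(t[140:270,260:460],None,fx=4,fy=4,interpolation=cv2.INTER_CUBIC))
cv2.imwrite('pics/tB.png',cv2.resize(t[140:270,100:300],None,fx=4,fy=4,interpolation=cv2.INTER_CUBIC))
E
```

```text
(no output)
```

View pics/sA.png

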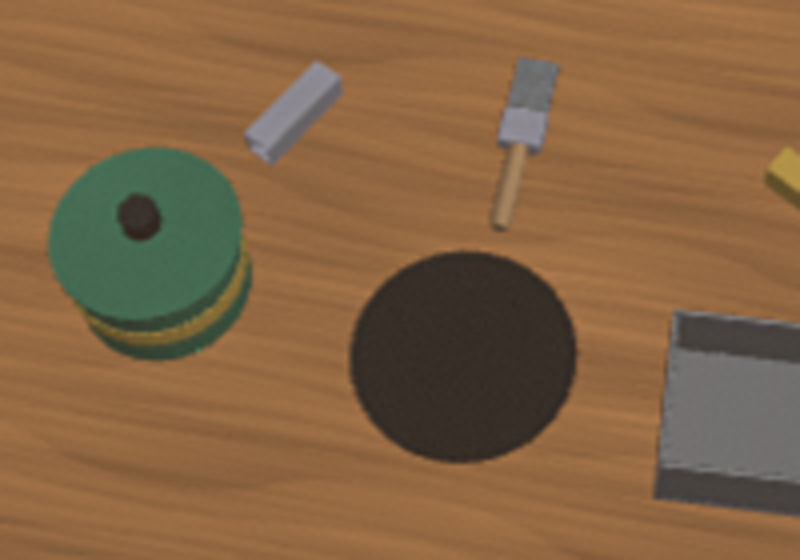

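View pics/sB.png

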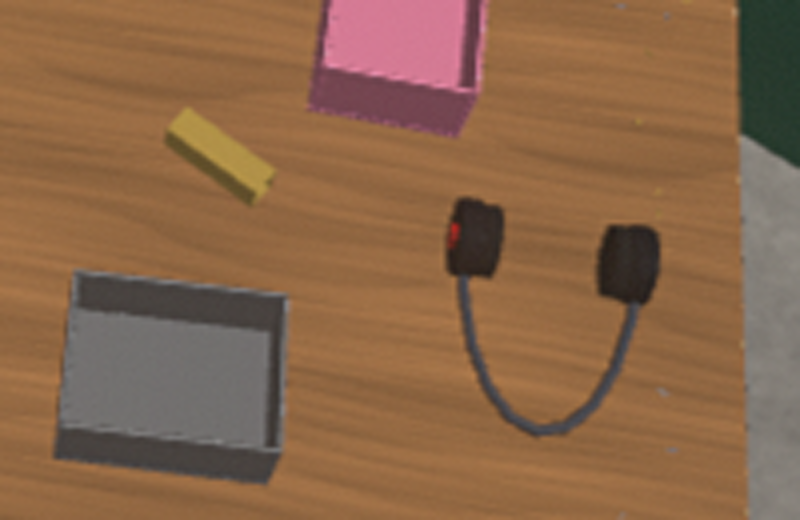

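View pics/tA.png

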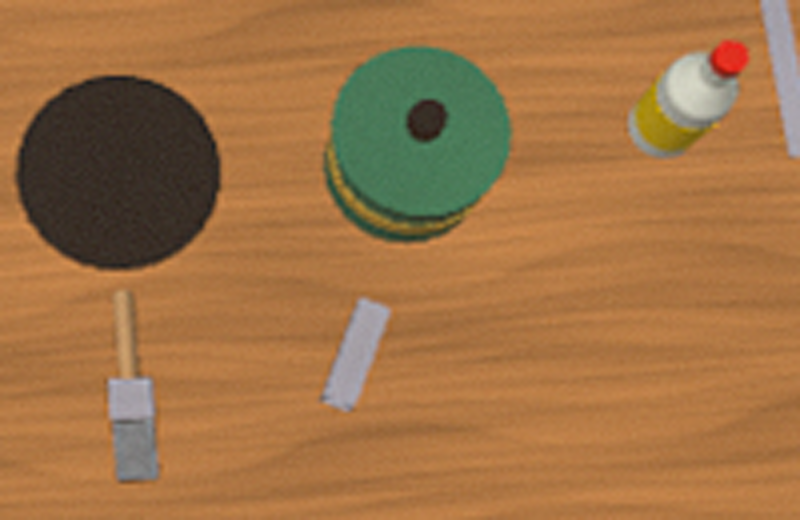

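View pics/tB.png

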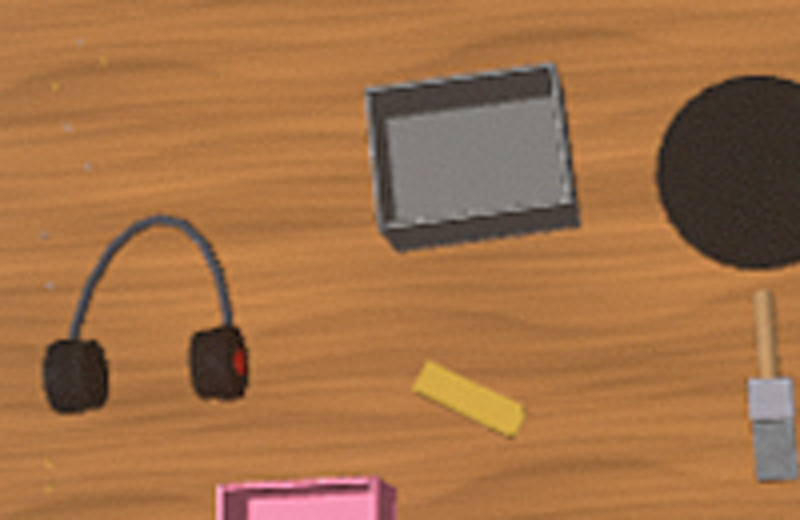

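Run:
```python
from h import *
s=cv2.imread('pics/scene0.png');t=cv2.imread('pics/top0.png')
def blob(n,im,cond,box,z,name):
    x0,y0,x1,y1=box; c=im[y0:y1,x0:x1].astype(int); m=cond(c).astype(np.uint8)
    k,l,st,_=cv2.connectedComponentsWithStats(m); i=1+np.argmax(st[1:,4]); m=(l==i).astype(np.uint8)
    cs,_=cv2.findContours(m,0,1); q=max(cs,key=cv2.contourArea)[:,0,:]+[x0,y0]
    v,u=np.nonzero(m); cen=np.array([u.mean()+x0,v.mean()+y0])
    w=bp(n,q,z)[:,:2]; h=cv2.convexHull(w.astype(np.float32)); 
    r=cv2.minAreaRect((w*1000).astype(np.float32)); cc,rad=cv2.minEnclosingCircle((w*1000).astype(np.float32))
    print(n,name,m.sum(),cen.round(1),bp(n,cen,z)[0].round(4),'rect',np.round(r[0],0),np.round(r[1],0),round(r[2],1),'circ',np.round(cc,0),round(rad,1))
    return cen
dark=lambda c:c.max(2)<75
green=lambda c:(c[:,:,1]>c[:,:,2]+15)&(c[:,:,1]>85)
gray=lambda c:(abs(c[:,:,0]-c[:,:,2])<45)&(c[:,:,0]>120)
yel=lambda c:(c[:,:,1]>130)&(c[:,:,0]<100)&(c[:,:,1]-c[:,:,0]>60)
a=blob('scene',s,dark,(172,222,198,245),.128,'knob');b=blob('top',t,dark,(355,155,380,182),.128,'knob');print(tri(a,b))
blob('scene',s,green,(155,210,220,275),.105,'plate');blob('top',t,green,(335,145,395,200),.105,'plate')
blob('scene',s,dark,(230,235,300,300),.004,'mat');blob('top',t,dark,(258,150,320,215),.004,'mat')
for n,im,B in(('scene',s,(205,190,240,225)),('top',t,(335,210,360,246))): blob(n,im,gray,B,.03,'steel')
for n,im,B in(('scene',s,(335,210,375,245)),('top',t,(200,225,235,255))): blob(n,im,yel,B,.03,'brass')
o=lambda l,x,y:np.array(l)/4.+[x,y]-.375
def show(n,nm,p,z):print(n,nm,bp(n,p,z)[:,:2].round(3).tolist())
show('top','steel',o([(362,298),(390,308),(350,410),(322,402)],260,140),.03)
show('scene','steel',o([(318,62),(342,84),(272,150),(248,138)],150,180),.03)
show('top','brass',o([(430,360),(525,408),(513,438),(413,390)],100,140),.03)
show('scene','brass',o([(188,108),(275,175),(258,190),(168,130)],300,190),.03)
show('scene','bin',o([(75,271),(287,296),(277,450),(60,428)],300,190),.08)
show('top','bin',o([(367,90),(553,65),(575,208),(381,228)],100,140),.08)
show('top','brush',o([(115,290),(132,290),(158,478),(117,482)],260,140),.01)
show('top','oil',o([(662,130)],260,140),.0)
```

```text
scene knob 96 [184.4 234.1] [ 0.5712 -0.2808  0.128 ] rect [ 571. -282.] [37. 35.] 11.2 circ [ 571. -281.] 21.5
top knob 78 [366.2 169.6] [ 0.5713 -0.2809  0.128 ] rect [ 572. -282.] [33. 34.] 85.5 circ [ 570. -282.] 20.1
[ 0.5712374  -0.28077477  0.12814665]
scene plate 1496 [186.1 238.4] [ 0.5753 -0.2782  0.105 ] rect [ 572. -280.] [161. 155.] 16.3 circ [ 572. -279.] 81.1
top plate 1401 [364.6 172.7] [ 0.5681 -0.2794  0.105 ] rect [ 570. -281.] [160. 157.] 85.5 circ [ 569. -279.] 83.1
scene mat 2298 [265.4 268.8] [ 0.5901 -0.0061  0.004 ] rect [587.  -7.] [192. 195.] 57.9 circ [588.  -7.] 98.1
top mat 1898 [289.2 182.6] [ 0.5852 -0.0072  0.004 ] rect [587.  -7.] [194. 192.] 85.5 circ [587.  -7.] 98.1
scene steel 191 [222.3 206.5] [ 0.3887 -0.2139  0.03  ] rect [ 390. -215.] [ 31. 108.] 66.1 circ [ 392. -210.] 54.3
top steel 231 [348.5 228.1] [ 0.3829 -0.2111  0.03  ] rect [ 383. -211.] [ 31. 106.] 63.7 circ [ 383. -211.] 53.2
scene brass 195 [355.2 227.1] [0.3798 0.2789 0.03  ] rect [380. 280.] [104.  28.] 59.1 circ [381. 280.] 53.0
top brass 246 [217.2 239.1] [0.3791 0.2759 0.03  ] rect [379. 276.] [109.  33.] 59.2 circ [378. 276.] 55.2
top steel [[0.436, -0.223], [0.424, -0.248], [0.331, -0.2], [0.341, -0.175]]
scene steel [[0.336, -0.202], [0.355, -0.174], [0.436, -0.218], [0.428, -0.243]]
top brass [[0.418, 0.312], [0.366, 0.226], [0.339, 0.238], [0.391, 0.328]]
scene brass [[0.343, 0.243], [0.396, 0.328], [0.414, 0.315], [0.369, 0.228]]
scene bin [[0.546, 0.169], [0.535, 0.346], [0.669, 0.352], [0.684, 0.18]]
top bin [[0.668, 0.353], [0.68, 0.179], [0.538, 0.166], [0.533, 0.343]]
top brush [[0.466, 0.005], [0.465, -0.011], [0.285, -0.02], [0.284, 0.018]]
top oil [[0.588, -0.541]]
```

```bash
python3 -m handwheel '[[0,3.4,-2.5,0,-5],[0,3.4,-2.5,0,-5],[0,3.4,-2.5,0,-5],[0,3.4,-2.5,0,-5],[0,3.4,-2.5,0,-5],[0,3.4,-2.5,0,-5],[0,3.4,-2.5,0,-5],[0,3.4,-2.5,0,-5],[0,3.4,-2.5,0,-5],[0,3.4,-2.5,0,-5]]' 40
```

```text
time_s: 1.1
ee_pos: [0.5, 0.4048, 0.231]
orientation: [[-0.001, 0.897, 0.441], [-0.0, 0.441, -0.897], [-1.0, -0.001, 0.0]]
wrist_force: [0.2, 0.4, -0.6]
grip_width: 0.0853
```

```bash
python3 -m handwheel '[[0,0.5,-4.6,0,-4],[0,0.5,-4.6,0,-4],[0,0.5,-4.6,0,-4],[0,0.5,-4.6,0,-4],[0,0.5,-4.6,0,-4],[0,0.5,-4.6,0,-4],[0,0.5,-4.6,0,-4],[0,0.5,-4.6,0,-4],[0,0.5,-4.6,0,-4],[0,0.5,-4.6,0,-4]]' && python3 -m handwheel '[[0,0.5,-4.5,0,-4],[0,0.5,-4.5,0,-4],[0,0.5,-4.5,0,-4],[0,0.5,-4.5,0,-4],[0,0.1,-4.4,0,-1],[0,0,0,0,0],[0,0,0,0,0],[0,0,0,0,0]]'
```

```text
time_s: 2.1
ee_pos: [0.5487, -0.0557, 0.2312]
orientation: [[-0.0, 0.971, -0.238], [0.0, -0.238, -0.971], [-1.0, -0.0, -0.0]]
wrist_force: [1.2, -0.6, -0.1]
grip_width: 0.0855
time_s: 2.9
ee_pos: [0.5702, -0.2767, 0.2308]
orientation: [[-0.001, 0.861, -0.508], [0.001, -0.508, -0.861], [-1.0, -0.001, -0.001]]
wrist_force: [1.0, -0.6, 0.9]
grip_width: 0.0855
```

Run:
```python
from h import *
for n in("scene","top"):
    im=read_camera(n)[:,:,::-1]; x,y=(110,150) if n=="scene" else (300,110)
    cv2.imwrite(f"pics/{n}1.png",cv2.resize(im[y:y+140,x:x+140],None,fx=4,fy=4,interpolation=cv2.INTER_CUBIC))
print(get_obs()['ee_pos'])
```

```text
[ 0.57045419 -0.27624813  0.23111415]
```

View pics/scene1.png

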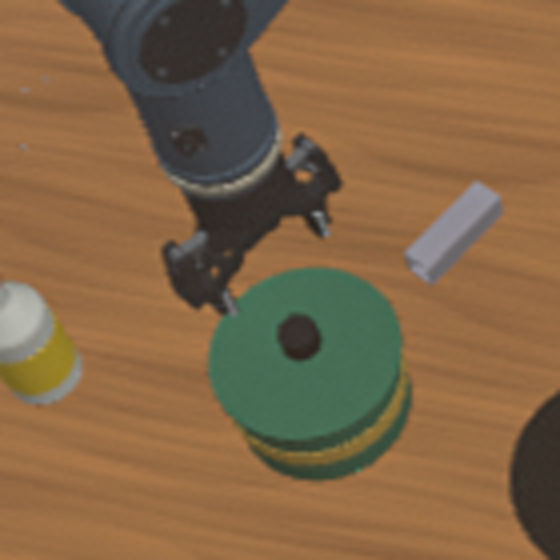

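The open gripper sits over the lid at crop (250,235), and the knob is at crop (298,337). The offset fits the parallax. I'll centre it and go down.

```bash
python3 -m handwheel '[[0,0.1,-0.45,0,0],[0,0,0,-3,0],[0,0,0,-3,0],[0,0,0,-3,0],[0,0,0,-1.5,0],[0,0,0,-1.2,0],[0,0,0,0,0],[0,0,0,0,0]]' && python3 -m handwheel '[[0.3,0,0,0,0],[0.4,0,0,0,0],[0.5,0,0,0,0],[0.55,0,0,0,0],[0.6,0,0,0,0],[0.65,0,0,0,0],[0.75,0,0,0,0],[0.85,0,0,0,0],[1,0,0,0,0],[1,0,0,0,0]]' 40
```

```text
time_s: 3.8
ee_pos: [0.5715, -0.2829, 0.1152]
orientation: [[0.001, 0.861, -0.509], [-0.001, -0.509, -0.861], [-1.0, 0.001, 0.0]]
wrist_force: [0.3, 0.2, 0.7]
grip_width: 0.0854
time_s: 4.8
ee_pos: [0.5705, -0.2822, 0.1146]
orientation: [[-0.001, 0.86, -0.51], [0.001, -0.51, -0.86], [-1.0, -0.001, -0.0]]
wrist_force: [-3.5, 1.8, 5.5]
grip_width: 0.033
```

```bash
python3 -m handwheel '[[1,0,0,0,0],[1,0,0,0.5,0],[1,0,0,0.5,0],[1,0,0,1,0],[1,0,0,1.5,0],[1,0,0,2,0],[1,0,0,2,0],[1,0,0,0.5,0],[1,0,0,0,0],[1,0,0,0,0]]' 50
python3 - <<'E'
from h import *
for n in("scene","top"):
    im=read_camera(n)[:,:,::-1]; x,y=(110,150) if n=="scene" else (300,110)
    cv2.imwrite(f"pics/{n}2.png",cv2.resize(im[y:y+140,x:x+140],None,fx=4,fy=4,interpolation=cv2.INTER_CUBIC))
print(get_obs()['ee_pos'])
E
```

```text
time_s: 5.8
ee_pos: [0.5707, -0.2821, 0.1935]
orientation: [[-0.001, 0.861, -0.509], [0.001, -0.509, -0.861], [-1.0, -0.001, -0.0]]
wrist_force: [0.0, -0.2, -3.9]
grip_width: 0.0324
[ 0.57056873 -0.282077    0.19319105]
```

View pics/scene2.png

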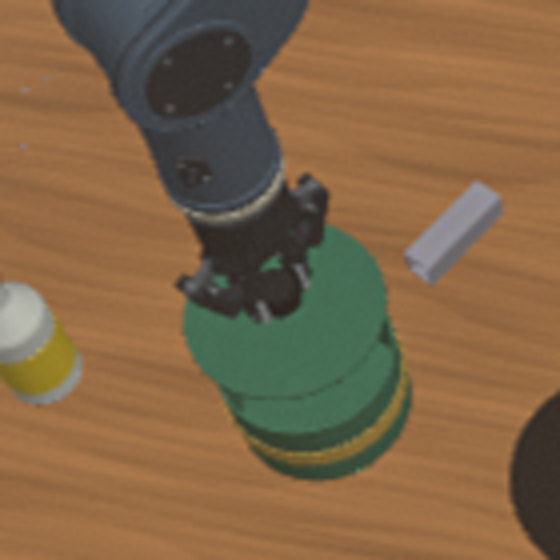

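The lid is held level above the tin, with the tin standing below it. Now to the mat.

```bash
python3 -m handwheel '[[1,0.1,1.5,0,0],[1,0.2,3,0,0],[1,0.2,3.5,0,0],[1,0.2,3.5,0,0],[1,0.2,3.5,0,0],[1,0.2,3.5,0,0],[1,0.2,3.5,0,0],[1,0.2,2.5,0,0],[1,0.2,2,0,0],[1,0.1,1,0,0]]'; python3 -m handwheel '[[1,0,0,0,0],[1,0,0,-1,0],[1,0,0,-2,0],[1,0,0,-3,0],[1,0,0,-3,0],[1,0,0,-2,0],[1,0,0,-1,0],[1,0,0,0,0],[1,0,0,0,0],[1,0,0,0,0]]';python3 - <<'E'
from h import *
for n in("scene","top"):
    im=read_camera(n)[:,:,::-1]; x,y=(160,170) if n=="scene" else (230,110)
    cv2.imwrite(f"pics/{n}3.png",cv2.resize(im[y:y+140,x:x+160],None,fx=4,fy=4,interpolation=cv2.INTER_CUBIC))
print(get_obs()['ee_pos'])
E
```

```text
time_s: 6.9
ee_pos: [0.5887, -0.0038, 0.1936]
orientation: [[-0.001, 0.862, -0.506], [0.001, -0.506, -0.862], [-1.0, -0.002, -0.001]]
wrist_force: [-0.7, 0.5, -3.8]
grip_width: 0.0327
time_s: 7.9
ee_pos: [0.5897, -0.008, 0.0754]
orientation: [[0.002, 0.86, -0.51], [-0.0, -0.51, -0.86], [-1.0, 0.002, -0.001]]
wrist_force: [0.4, 0.0, -3.0]
grip_width: 0.0331
[ 0.58960681 -0.0075666   0.07529387]
```

View pics/scene3.png

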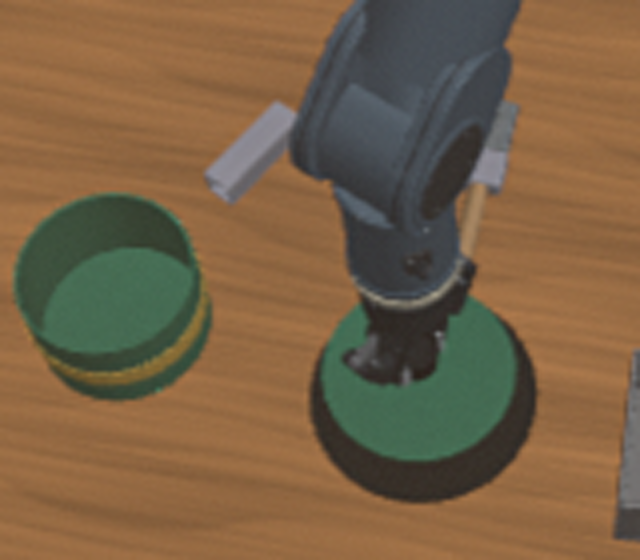

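View pics/top3.png

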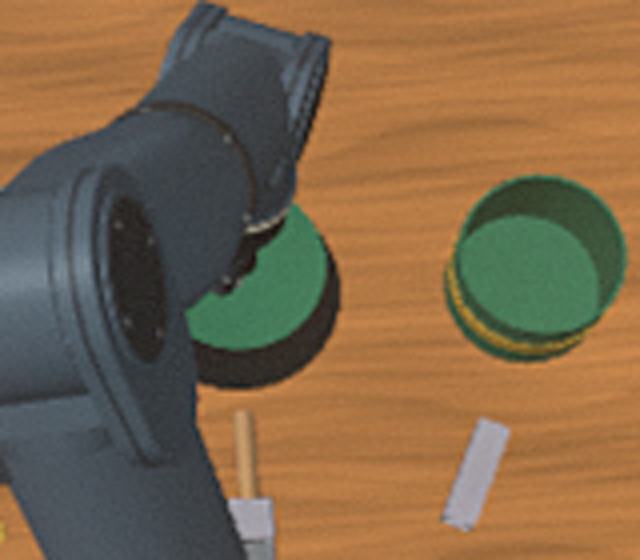

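The tin stands open and empty at crop (110,290), and the lid hovers level over the mat with the knob about 2 mm off in x. I'll lower it slowly.

```bash
python3 -m handwheel '[[1,-0.2,0,-1,0],[1,0,0,-1,0],[1,0,0,-1,0],[1,0,0,-0.7,0],[1,0,0,-0.3,0],[1,0,0,-0.2,0],[1,0,0,-0.1,0],[1,0,0,0,0],[1,0,0,0,0]]'
```

```text
time_s: 8.9
ee_pos: [0.5872, -0.0075, 0.0316]
orientation: [[0.0, 0.861, -0.509], [0.0, -0.509, -0.861], [-1.0, 0.0, -0.0]]
wrist_force: [0.2, -0.7, -3.1]
grip_width: 0.0324
```

```bash
python3 -m handwheel '[[1,0,0,-0.1,0],[1,0,0,-0.1,0],[1,0,0,-0.1,0],[1,0,0,0,0],[1,0,0,0,0]]'
```

```text
time_s: 9.4
ee_pos: [0.5871, -0.0075, 0.0286]
orientation: [[0.0, 0.86, -0.509], [0.0, -0.509, -0.86], [-1.0, 0.0, -0.0]]
wrist_force: [-1.5, -0.2, 4.3]
grip_width: 0.0322
```

The force changed from −3.1 to +4.3 N, so the lid is on the mat. Release.

```bash
python3 -m handwheel '[[0.5,0,0,0,0],[0.4,0,0,0,0],[0.2,0,0,0,0],[0,0,0,0,0],[0,0,0,0,0],[0,0,0,0,0],[0,0,0,0,0]]'; python3 -m handwheel '[[0,0,0,1,0],[0,0,0,2,0],[0,0,0,3,0],[0,0,0,4,0],[0,0,0,4,0],[0,0,0,2,0],[0,0,0,0,0],[0,0,0,0,0]]'
python3 - <<'E'
from h import *
for n in("scene",):
    im=read_camera(n)[:,:,::-1]; x,y=(160,170) if n=="scene" else (230,110)
    cv2.imwrite(f"pics/{n}4.png",cv2.resize(im[y:y+140,x:x+160],None,fx=4,fy=4,interpolation=cv2.INTER_CUBIC))
print(get_obs()['ee_pos'])
E
```

```text
time_s: 10.1
ee_pos: [0.587, -0.0075, 0.0283]
orientation: [[-0.0, 0.861, -0.509], [-0.0, -0.509, -0.861], [-1.0, -0.0, 0.0]]
wrist_force: [0.7, 0.0, -0.8]
grip_width: 0.0852
time_s: 10.9
ee_pos: [0.5869, -0.0073, 0.1888]
orientation: [[0.001, 0.861, -0.509], [0.0, -0.509, -0.861], [-1.0, 0.0, -0.001]]
wrist_force: [0.1, -0.8, -0.5]
grip_width: 0.0853
[ 0.5864646  -0.00725322  0.18788632]
```

View pics/scene4.png

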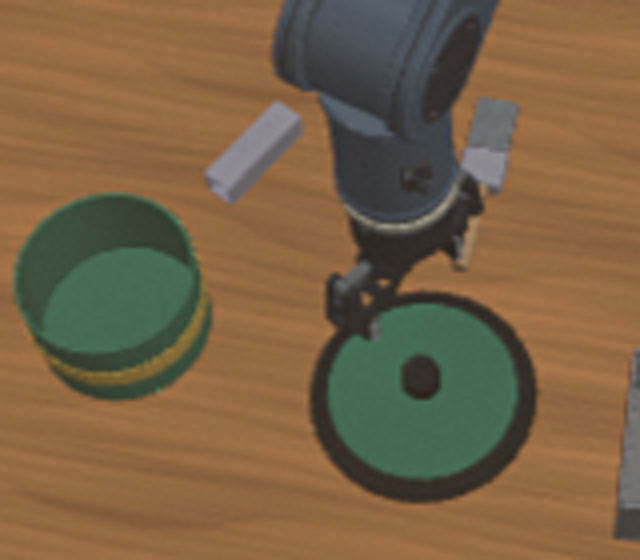

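The lid sits centred on the mat, knob up: knob at crop (421,376), black ring even all round. Now the brass. The jaw angle of −30.6° already matches it.

```bash
python3 -m handwheel '[[0,-1.2,1.6,0,0],[0,-2.4,3.2,0,0],[0,-2.4,3.3,0,0],[0,-2.4,3.3,0,0],[0,-2.4,3.3,0,0],[0,-2.4,3.3,0,0],[0,-2.4,3.3,0,0],[0,-2.4,3.3,0,0],[0,-1.6,2.2,0,0],[0,-1.2,1.6,0,0]]';python3 -m handwheel '[[0,0,0,-2,0],[0,0,0,-3,0],[0,0,0,-3,0],[0,0,0,-2,0],[0,0,0,-1,0],[0,0,0,0,0],[0,0,0,0,0],[0,0,0,0,0]]'
python3 - <<'E'
from h import *
for n in("scene","top"):
    im=read_camera(n)[:,:,::-1]; x,y=(290,170) if n=="scene" else (160,170)
    cv2.imwrite(f"pics/{n}5.png",cv2.resize(im[y:y+100,x:x+130],None,fx=5,fy=5,interpolation=cv2.INTER_CUBIC))
print(get_obs()['ee_pos'])
E
```

```text
time_s: 11.95
ee_pos: [0.3768, 0.2779, 0.1871]
orientation: [[-0.002, 0.862, -0.507], [-0.002, -0.507, -0.862], [-1.0, -0.001, 0.002]]
wrist_force: [-0.5, -0.6, 0.2]
grip_width: 0.0852
time_s: 12.75
ee_pos: [0.3794, 0.2768, 0.0791]
orientation: [[0.001, 0.86, -0.509], [0.001, -0.509, -0.86], [-1.0, 0.0, -0.001]]
wrist_force: [-0.0, -0.0, 0.8]
grip_width: 0.085
[0.37934218 0.27684763 0.07907156]
```

View pics/scene5.png

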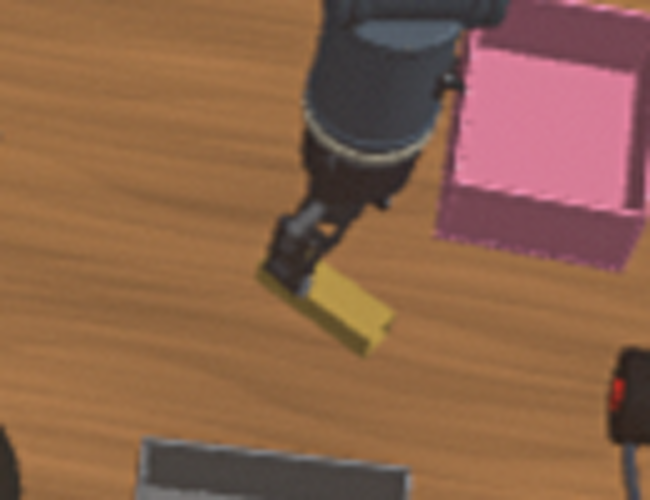

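The gripper is aligned across the brass (crop (325,310)) and clear of the pink bin. Going down to grip.

```bash
python3 -m handwheel '[[0,0,0,-2,0],[0,0,0,-2,0],[0,0,0,-2,0],[0,0,0,-1,0],[0,0,0,-0.4,0],[0,0,0,0,0],[0,0,0,0,0]]';python3 -m handwheel '[[0.3,0,0,0,0],[0.4,0,0,0,0],[0.5,0,0,0,0],[0.6,0,0,0,0],[0.65,0,0,0,0],[0.75,0,0,0,0],[0.85,0,0,0,0],[1,0,0,0,0],[1,0,0,0,0]]' 50
```

```text
time_s: 13.55
ee_pos: [0.3793, 0.2767, 0.0049]
orientation: [[0.001, 0.86, -0.509], [0.001, -0.509, -0.86], [-1.0, 0.0, -0.001]]
wrist_force: [0.2, -0.4, 0.1]
grip_width: 0.0854
time_s: 14.45
ee_pos: [0.3787, 0.2767, 0.0046]
orientation: [[-0.0, 0.861, -0.509], [0.001, -0.509, -0.861], [-1.0, -0.001, -0.0]]
wrist_force: [-1.9, 1.1, 7.3]
grip_width: 0.0291
```

```bash
python3 -m handwheel '[[1,0,0,0.5,0],[1,0,0,1,0],[1,0,0,2,0],[1,0,0,3,0],[1,0,0,3,0],[1,0,0,3,0],[1,0,0,2,0],[1,0,0,1,0],[1,0,0,0,0],[1,0,0,0,0]]'
```

```text
time_s: 15.45
ee_pos: [0.3785, 0.2764, 0.1587]
orientation: [[-0.001, 0.861, -0.509], [-0.0, -0.509, -0.861], [-1.0, -0.0, 0.001]]
wrist_force: [0.5, 0.4, -3.8]
grip_width: 0.0295
```

```bash
python3 -m handwheel '[[1,1,-2,0,0],[1,1.5,-3.5,0,0],[1,1.5,-4,0,0],[1,1.5,-4,0,0],[1,1.5,-4,0,0],[1,1.5,-4,0,0],[1,1.5,-4,0,0],[1,1.5,-4,0,0],[1,1.5,-4,0,0],[1,1.5,-4,0,0]]' && python3 -m handwheel '[[1,1,-4,0,0],[1,1,-4,0,0],[1,1,-4,0,0],[1,1,-3.5,0,0],[1,0.7,-2,0,0],[1,0,-0.8,0,0],[1,0,0,0,0],[1,0,0,0,0],[1,0,0,0,0]]';python3 - <<'E'
from h import *
for n in("scene","top"):
    im=read_camera(n)[:,:,::-1]; x,y=(130,160) if n=="scene" else (320,110)
    cv2.imwrite(f"pics/{n}6.png",cv2.resize(im[y:y+120,x:x+120],None,fx=4,fy=4,interpolation=cv2.INTER_CUBIC))
print(get_obs()['ee_pos'])
E
```

```text
time_s: 16.45
ee_pos: [0.5236, -0.1001, 0.1577]
orientation: [[-0.003, 0.86, -0.51], [0.0, -0.51, -0.86], [-1.0, -0.002, 0.001]]
wrist_force: [0.8, -0.2, -2.2]
grip_width: 0.0293
time_s: 17.35
ee_pos: [0.571, -0.2796, 0.1589]
orientation: [[-0.001, 0.861, -0.508], [0.001, -0.508, -0.861], [-1.0, -0.001, -0.001]]
wrist_force: [0.3, 0.2, -2.6]
grip_width: 0.0296
[ 0.57117533 -0.28002329  0.15927859]
```

View pics/scene6.png

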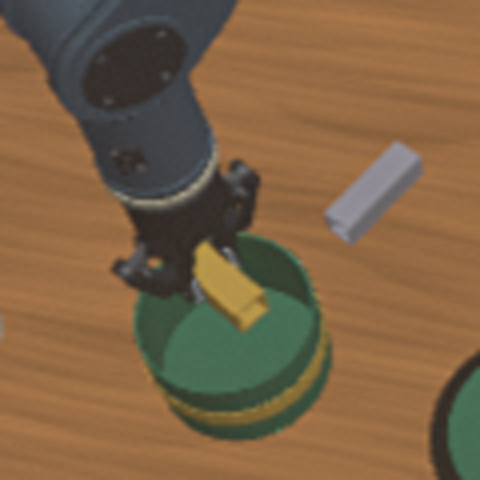

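View pics/top6.png

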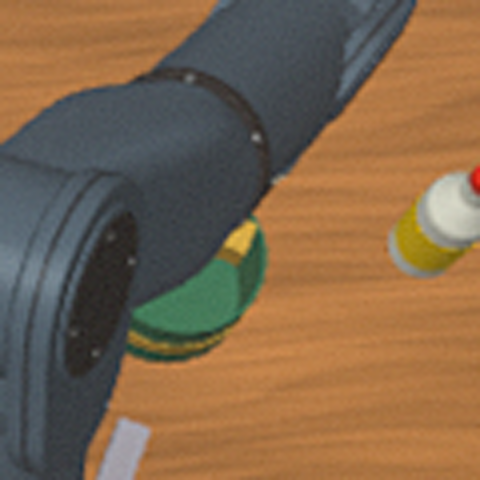

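Run:
```python
from h import *
p=np.array([(15,278),(201,280),(107,193),(107,354)])/4.+[160,170]-.375
w=bp('scene',p,.1);print(w.round(3))
print((w[0]+w[1])/2,(w[2]+w[3])/2)
```

```text
[[ 0.591 -0.355  0.1  ]
 [ 0.562 -0.2    0.1  ]
 [ 0.496 -0.304  0.1  ]
 [ 0.643 -0.257  0.1  ]]
[ 0.57621562 -0.27723775  0.1       ] [ 0.56954631 -0.28021873  0.1       ]
```

The brass is level over the open tin and the tube fits the mouth. Lower it in.

```bash
python3 -m handwheel '[[1,0.1,0.05,-1,0],[1,0,0,-2,0],[1,0,0,-2,0],[1,0,0,-2,0],[1,0,0,-2,0],[1,0,0,-2,0],[1,0,0,-1.5,0],[1,0,0,-0.9,0],[1,0,0,0,0],[1,0,0,0,0]]' && python3 -m handwheel '[[0.55,0,0,0,0],[0.5,0,0,0,0],[0.45,0,0,0,0],[0.4,0,0,0,0],[0.4,0,0,0,0],[0.4,0,0,0,0]]'
```

```text
time_s: 18.45
ee_pos: [0.5722, -0.2812, 0.0257]
orientation: [[0.0, 0.86, -0.509], [-0.0, -0.509, -0.86], [-1.0, 0.001, 0.0]]
wrist_force: [0.5, -1.1, -2.3]
grip_width: 0.0296
time_s: 19.05
ee_pos: [0.572, -0.281, 0.0254]
orientation: [[0.0, 0.86, -0.509], [0.0, -0.509, -0.86], [-1.0, 0.0, -0.0]]
wrist_force: [0.5, 0.8, 0.0]
grip_width: 0.051
```

```bash
python3 -m handwheel '[[0.4,0,0,1,0],[0.4,0,0,2,0],[0.4,0,0,3,0],[0.4,0,0,4,0],[0.2,0,0,4,0],[0,0,0,2,0],[0,0,0,0,0],[0,0,0,0,0]]';python3 - <<'E'
from h import *
for n in("scene","top"):
    im=read_camera(n)[:,:,::-1]; x,y=(130,160) if n=="scene" else (320,110)
    cv2.imwrite(f"pics/{n}7.png",cv2.resize(im[y:y+120,x:x+120],None,fx=4,fy=4,interpolation=cv2.INTER_CUBIC))
o=get_obs();print(o['ee_pos'],o['q'])
E
```

```text
time_s: 19.85
ee_pos: [0.572, -0.2809, 0.1859]
orientation: [[0.001, 0.861, -0.509], [-0.0, -0.509, -0.861], [-1.0, 0.001, -0.0]]
wrist_force: [0.7, -0.1, -0.9]
grip_width: 0.0853
[ 0.57150125 -0.28054684  0.18448669] [ 0.05450966  0.62135996  0.55900927  1.61928009 -0.37290229  1.01095125
  0.19595732]
```

View pics/scene7.png

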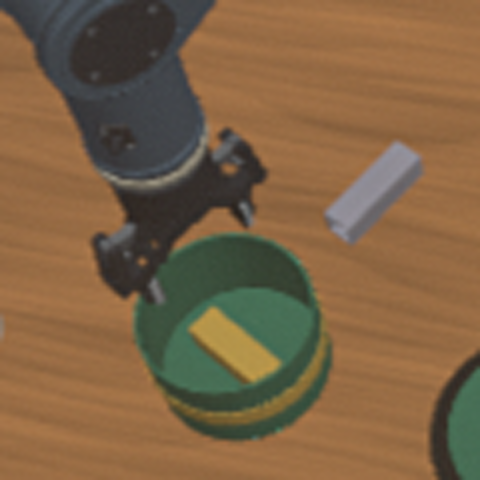

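The brass lies flat in the tin at crop (235,345). Now to the steel, turning 86°.

```bash
python3 -m handwheel '[[0,-1,0.4,0,-8],[0,-2,0.75,0,-8],[0,-2,0.75,0,-8],[0,-2,0.75,0,-8],[0,-2,0.75,0,-8],[0,-2,0.75,0,-8],[0,-2,0.75,0,-8],[0,-2,0.75,0,-8],[0,-2,0.75,0,-8],[0,-1.7,0.6,0,-8]]' && python3 -m handwheel '[[0,0,0,0,-6],[0,0,0,-2,0],[0,0,0,-3,0],[0,0,0,-3,0],[0,0,0,-2,0],[0,0,0,-1,0],[0,0,0,0,0],[0,0,0,0,0]]';python3 - <<'E'
from h import *
for n in("scene","top"):
    im=read_camera(n)[:,:,::-1]; x,y=(150,130) if n=="scene" else (300,150)
    cv2.imwrite(f"pics/{n}8.png",cv2.resize(im[y:y+120,x:x+140],None,fx=4,fy=4,interpolation=cv2.INTER_CUBIC))
o=get_obs();print(o['ee_pos'],o['q'])
E
```

```text
time_s: 20.95
ee_pos: [0.3834, -0.2102, 0.1846]
orientation: [[-0.002, -0.358, -0.934], [0.001, -0.934, 0.358], [-1.0, 0.0, 0.002]]
wrist_force: [0.1, 0.2, 0.7]
grip_width: 0.0857
time_s: 21.75
ee_pos: [0.3849, -0.2113, 0.0756]
orientation: [[-0.0, -0.449, -0.894], [-0.0, -0.894, 0.449], [-1.0, 0.0, 0.0]]
wrist_force: [0.8, -0.2, -1.3]
grip_width: 0.0853
[ 0.38540811 -0.21128616  0.07602071] [-0.14534842  0.63322241  0.8390087   2.23870452 -0.84998992  0.62633751
 -0.70496005]
```

View pics/scene8.png

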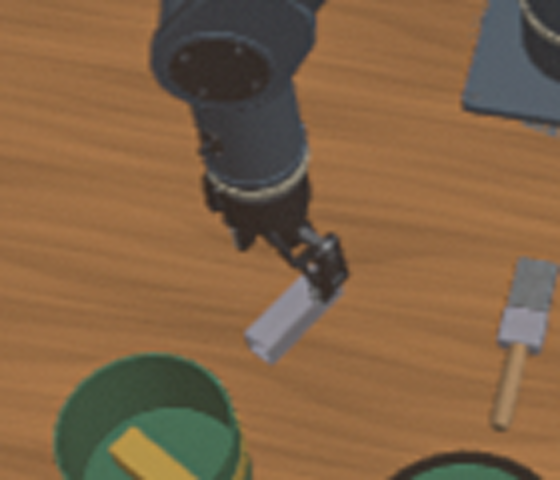

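View pics/top8.png

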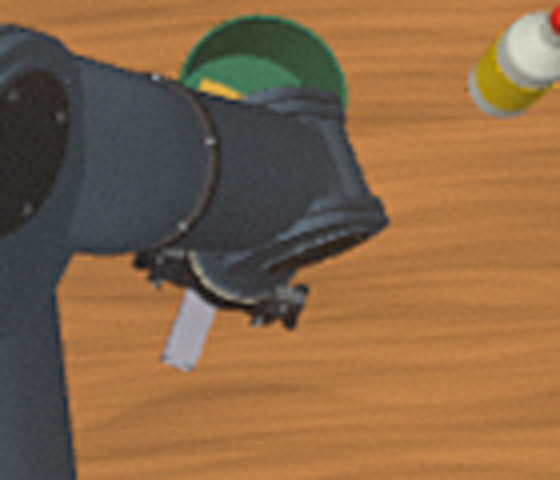

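The gripper is aligned across the steel and the fingers straddle it. Go down and grip.

```bash
python3 -m handwheel '[[0,0,0,-2,0],[0,0,0,-2,0],[0,0,0,-2,0],[0,0,0,-0.7,0],[0,0,0,-0.4,0],[0,0,0,0,0],[0,0,0,0,0]]';python3 -m handwheel '[[0.3,0,0,0,0],[0.4,0,0,0,0],[0.5,0,0,0,0],[0.6,0,0,0,0],[0.65,0,0,0,0],[0.75,0,0,0,0],[0.85,0,0,0,0],[1,0,0,0,0],[1,0,0,0,0]]' 50
```

```text
time_s: 22.55
ee_pos: [0.3854, -0.2112, 0.0049]
orientation: [[0.001, -0.448, -0.894], [-0.0, -0.894, 0.448], [-1.0, -0.0, -0.001]]
wrist_force: [-0.7, -1.1, -0.4]
grip_width: 0.0852
time_s: 23.45
ee_pos: [0.3849, -0.2114, 0.0046]
orientation: [[0.0, -0.448, -0.894], [-0.001, -0.894, 0.448], [-1.0, 0.0, -0.001]]
wrist_force: [-1.3, -0.3, 6.4]
grip_width: 0.0291
```

```bash
python3 -m handwheel '[[1,0,0,0.5,0],[1,0,0,1,0],[1,0,0,2,0],[1,0,0,3,0],[1,0,0,3,0],[1,0,0,3,0],[1,0,0,2.5,0],[1,0,0,1,0],[1,0,0,0,0],[1,0,0,0,0]]' && python3 -m handwheel '[[1,2,1,0,5],[1,2.5,2,0,8],[1,2.5,3,0,8],[1,2,3,0,8],[1,1.5,3,0,8],[1,1.5,3,0,8],[1,1.5,3,0,8],[1,1.5,3,0,8],[1,1.5,3,0,8],[1,1.5,3,0,8]]'
```

```text
time_s: 24.45
ee_pos: [0.3848, -0.2103, 0.1635]
orientation: [[-0.001, -0.448, -0.894], [0.001, -0.894, 0.448], [-1.0, -0.0, 0.001]]
wrist_force: [0.6, -0.3, -2.4]
grip_width: 0.0291
time_s: 25.45
ee_pos: [0.5646, 0.0604, 0.1624]
orientation: [[-0.003, 0.774, -0.634], [0.0, -0.634, -0.774], [-1.0, -0.002, 0.002]]
wrist_force: [0.8, 0.0, -2.8]
grip_width: 0.0292
```

```bash
python3 -m handwheel '[[1,1,3,0,7],[1,1,4,0,8],[1,1,4,0,8],[1,0.8,4,0,8],[1,0.2,3,0,8],[1,0,1.5,0,5],[1,0,0.3,0,0],[1,0,0,0,0],[1,0,0,0,0]]';python3 - <<'E'
from h import *
for n in("scene",):
    im=read_camera(n)[:,:,::-1]; x,y=(290,180) if n=="scene" else (300,150)
    cv2.imwrite(f"pics/{n}9.png",cv2.resize(im[y:y+140,x:x+140],None,fx=4,fy=4,interpolation=cv2.INTER_CUBIC))
o=get_obs();print(o['ee_pos'],o['q'])
E
```

```text
time_s: 26.35
ee_pos: [0.6049, 0.255, 0.1635]
orientation: [[-0.001, 0.997, 0.072], [-0.001, 0.072, -0.997], [-1.0, -0.001, 0.001]]
wrist_force: [-0.0, -1.2, -3.0]
grip_width: 0.0289
[0.60506982 0.25500547 0.16386661] [-0.69924379  0.63982096  0.39276982  1.58416029 -0.27891381  0.97459935
 -0.14625886]
```

View pics/scene9.png

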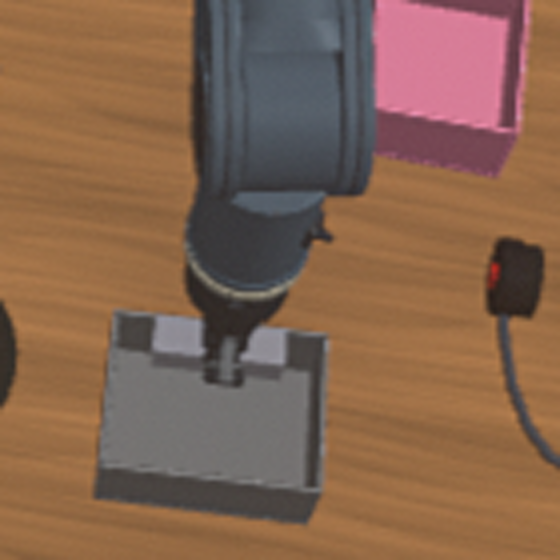

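The steel is level over the bin, parallel to its long side. Centre it and lower.

```bash
python3 -m handwheel '[[1,0.2,0.6,-1,0],[1,0,0,-2,0],[1,0,0,-2.5,0],[1,0,0,-2.5,0],[1,0,0,-2.5,0],[1,0,0,-2,0],[1,0,0,-1.5,0],[1,0,0,-0.7,0],[1,0,0,0,0],[1,0,0,0,0]]' && python3 -m handwheel '[[0.55,0,0,0,0],[0.5,0,0,0,0],[0.45,0,0,0,0],[0.4,0,0,0,0],[0.4,0,0,0,0],[0.4,0,0,0,0]]'
```

```text
time_s: 27.4
ee_pos: [0.6076, 0.2631, 0.018]
orientation: [[0.001, 0.997, 0.076], [0.0, 0.076, -0.997], [-1.0, 0.001, -0.0]]
wrist_force: [-0.3, -0.6, -1.7]
grip_width: 0.0296
time_s: 28.0
ee_pos: [0.607, 0.2631, 0.0173]
orientation: [[0.0, 0.997, 0.076], [0.0, 0.076, -0.997], [-1.0, 0.0, -0.0]]
wrist_force: [-0.3, 0.1, -0.4]
grip_width: 0.0515
```

```bash
python3 -m handwheel '[[0.4,0,0,1,0],[0.4,0,0,2,0],[0.4,0,0,3,0],[0.4,0,0,4,0],[0.4,0,0,4,0],[0.4,0,0,4,0],[0.4,0,0,2,0],[0.4,0,0,0,0]]' && python3 -m handwheel '[[0.4,-2,3,0,0],[0.4,-3,4,0,0],[0.4,-3,4,0,0],[0.4,-3,4,0,0],[0.4,-2,3,0,0],[0.4,0,0,0,0],[0.4,0,0,0,0]]';python3 - <<'E'
from h import *
for n in("scene","top"):
    cv2.imwrite(f"pics/{n}10.png",read_camera(n)[:,:,::-1])
s=cv2.imread('pics/scene10.png')
cv2.imwrite("pics/s10z.png",cv2.resize(s[180:330,150:400],None,fx=3.2,fy=3.2,interpolation=cv2.INTER_CUBIC))
a=cv2.imread('pics/scene0.png');d=np.abs(s.astype(int)-a).max(2)
for nm,b in dict(oil=(95,205,135,255),brush=(268,190,295,240),tinlow=(175,255,215,270),binrim=(310,255,375,312),muffs=(405,235,470,300)).items():
    print(nm,d[b[1]:b[3],b[0]:b[2]].mean().round(2),(d[b[1]:b[3],b[0]:b[2]]>40).sum())
o=get_obs();print(o['ee_pos'],o['time_s'])
E
```

```text
time_s: 28.8
ee_pos: [0.6087, 0.2632, 0.2219]
orientation: [[0.006, 0.997, 0.076], [0.003, 0.076, -0.997], [-1.0, 0.006, -0.002]]
wrist_force: [0.8, 0.2, 0.1]
grip_width: 0.0514
time_s: 29.5
ee_pos: [0.476, 0.4435, 0.2167]
orientation: [[-0.001, 0.997, 0.078], [-0.001, 0.078, -0.997], [-1.0, -0.001, 0.001]]
wrist_force: [1.4, -0.2, 0.5]
grip_width: 0.0513
oil 4.23 0
brush 4.21 0
tinlow 5.65 2
binrim 6.54 49
muffs 5.47 88
[0.47777014 0.44155198 0.2171405 ] 29.6
```

View pics/s10z.png

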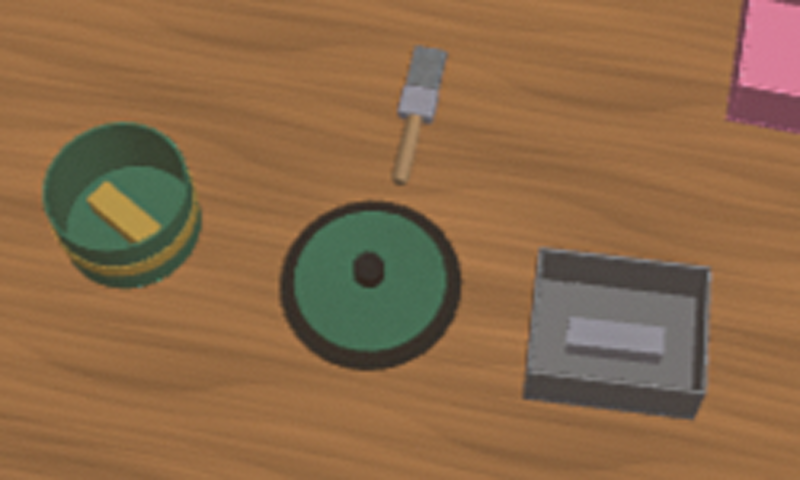

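View pics/top10.png

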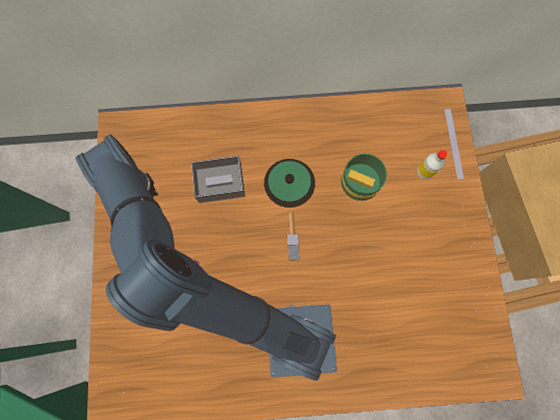

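Everything looks right: brass in the tin at (122,212), lid on the mat with its knob at (368,268), steel in the bin at (614,337). The muffs box shows 88 changed pixels, so I'll check whether that's just the arm in view.

Run:
```python
from h import *
s=cv2.imread('pics/scene10.png')
cv2.imwrite("pics/muffs10.png",np.hstack([cv2.resize(cv2.imread(f'pics/scene{i}.png')[170:310,390:490],None,fx=4,fy=4) for i in(0,)]+[cv2.resize(s[170:310,390:490],None,fx=4,fy=4)]))
```

```text
(no output)
```

View pics/muffs10.png

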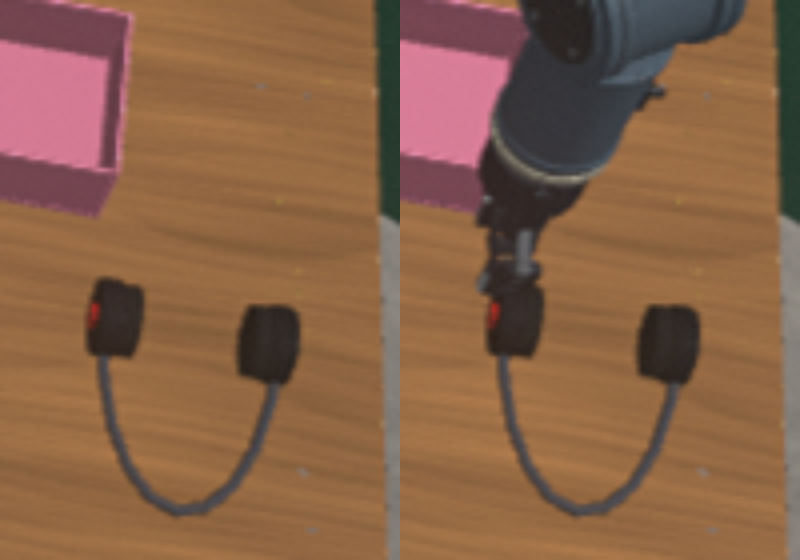

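The muffs haven't moved. The gripper just hides part of one cup from the camera, about 15 cm above it and touching nothing. Handing in.

```bash
python3 -c "
from workcell import arm
print(arm.hand_in())"
```

```text
the job is handed in; nothing more can be done
None
```

The job is done and handed in at about 29.6 s, in the order asked. I lifted the lid off by its knob and set it down gently, knob up, in the middle of the mat. The brass then went into the tin and the steel into the grey bin. The tubes were let go about 1–2 cm above the floors of the tin and bin, so each had a short drop.

- **Placement:** the last pictures show the lid centred with an even black ring of mat around it. Both tubes lie flat where they belong.
- **Bystanders and containers:** compared with the first picture, the brush and oil bottle show no change and the tin's base almost none. The changed pixels at the bin (49) fit the steel now lying in it, and the bin looks unmoved. Those at the ear defenders (88) are the gripper blocking the view from above; they have not moved.
- **Forces:** wrist force stayed under about 10 N in every reading I took, which was at the end of each move. The gripper was touching nothing at hand-in.

No check failed or disagreed. The lid's centring was judged from the pictures and the tool position, about 1 mm from the measured mat centre, and not re-measured after release.

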